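# Check a test-cassette reader with its slot gauge

## Task

Take the red-handled check gauge and slide its flat blade into the slot at the front of the small white reader, stopping when the red line across the blade is level with the slot's front face. Let go of it there, lying flat on the slot's floor, then press the green button on top of the reader fully down and leave it released. Leave the blue gauge and the small white bottle where they are.

Things in the scene. Friction and masses are not known exactly. Their poses are not given: they have to be found in the camera images.
- red_gauge: The check gauge to use, loose, flat on the bench, 70 g: a dark steel blade 108 long (x), 30 wide (y), 4 thick, with an upright red grip tab on it, 34 long (x), 10 thick (y), 40 high, its top 44 above the blade's underside. Origin: underside of the blade below the tab, which spans x = -19 to +15 mm. x points along the blade to its tip at +80 mm; rear end at -28 mm; z up.
- line (a point): Middle of the red line, 3 mm wide, painted across the top of the red gauge's blade, 35 mm back from its tip: at x = +45 mm in the gauge's frame. The point is at the blade's underside.
- tip (a point): Middle of the front edge of the red gauge's blade, at its underside (x = +80 mm in the gauge's frame).
- reader: Small white cassette reader, fixed, its front (-x) towards the robot. Origin: on the bench below the middle of the slot's front face; x points into the slot, z up. Nose with the slot: 140 wide, 51 high, x = 0 to 62 mm. Main body behind it: 150 wide, 130 high, x = 62 to 172 mm, dark screen in front. A grey lip, 70 wide, level with the slot's floor, runs from x = -55 mm to 0.
- slot (a point): Middle of the slot's floor at its front face, 30 mm above the bench; axes as the reader's. The slot is level, 37 wide, 9 high and 62 deep, so deeper than the blade is to go.
- start (a joint): Travel of the green push button: 0 when up, 0.006 m when fully down; sprung, about 4 N.
- start_top (a point): Middle of the top of the green button, 28 mm across, on the top of the reader's main body, 95 mm behind the slot's face; press straight down.
- blue_gauge: A gauge of the same shape and size with a blue tab and line, for another machine; loose, not to be used.
- reagent: Small white bottle, 48 across, 110 high, loose. Origin under its centre.
There are look-alikes about, which are no part of the job. Leave any yellow look-alike of the red_gauge alone.

How it is judged:
On the way, in this order (a step that is already met when the one before it is completed fails the run):
1. the red gauge's blade lies in the slot with its line level with the slot's front face, and is let go (x of line in the frame of slot between -0.005 and 0.005 m and y of line in the frame of slot between -0.005 and 0.005 m and z of line in the frame of slot between -0.004 and 0.006 m and x of tip in the frame of slot above 0.028 m and angle between the x axis of red_gauge and the x axis of reader, either way round below 0.2 rad and angle between red_gauge's own z axis and vertical below 0.12 rad and contact force between the fingers and red_gauge below 0.1 N), for 0.2 s.
2. the green button is pressed down (value of joint start above 0.0042 m), for 0.05 s.
At the end, for the whole second after the job is handed in: The red gauge lies level and at rest in the reader's slot, tip inwards, its red line within 5 mm of the slot's front face (either way), within 5 mm of the slot's middle sideways and within 0.2 rad of straight; the green button has been pressed (over 4.2 mm) after that and is up again (x of line in the frame of slot between -0.005 and 0.005 m and y of line in the frame of slot between -0.005 and 0.005 m and z of line in the frame of slot between -0.004 and 0.006 m and x of tip in the frame of slot above 0.028 m and angle between the x axis of red_gauge and the x axis of reader, either way round below 0.2 rad and angle between red_gauge's own z axis and vertical below 0.12 rad and linear speed of red_gauge below 0.02 m/s and value of joint start below 0.0015 m); the robot touches nothing.
It fails at once if the blue gauge or the small white bottle is moved by more than 30 mm (distance of any of blue_gauge, reagent from where it was at the start of the episode above 0.03 m).
It also fails if it takes over 54 s, if anything falls off the work surface, if the arm or the gripper's body presses on something with over 40 N, if the wrist force passes 120 N, or if a joint passes its speed limit or range.

## Robot

A 6-joint arm with a two-finger parallel gripper is mounted at the origin on the work surface. World frame = base frame: x ahead of the robot, y to its left, z up, the work surface at z = 0. Lengths are in m, angles in rad, forces in N, time in s.
With the tool pointing down it reaches from about 0.35 to 0.975 m from the base axis. Payload 4.9 kg.
Tool frame: the origin (TCP) lies midway between the tips of the shut fingers; the grasp point (between the pads) lies 19 mm behind it (ctrl.hold_point_z is the distance from the TCP to the grasp point, in m); z points along the fingers, y is the line along which they close (so a half turn about z gives the same grasp; the last joint's range is limited). The gripper opens to 85 mm and grips with 20 to 120 N. Pads are 22 mm wide; open, the fingers measure 114 mm over their backs; the gripper's body (76 mm by 85 mm) begins 54 mm behind the grasp point. The pads swing forward as they close: fully open they stand 13 mm farther back than shut.
Start: joints at [1.132, 0.053, 1.613, -0, 1.476, -0.119], TCP at [0.196, 0.593, 0.231] pointing down, gripper open.
Joint ranges: [-3.01, 3.01], [-1.01, 2.22], [0.06, 2.58], [-1.02, 4.17], [0.09, 2.62], [-3.14, 3.14]. Speed limits (rad/s): [2.57, 2.57, 3.14, 3.14, 3.14, 3.14].

## Interface

Orientations are given as a rotation vector (axis times angle).
In Python, from station import status, viewer, finish_job, ctrl gives the robot as it stands.
- The arm moves only by the shell command python3 -m jog 'ROWS' [FORCE]. ROWS is JSON, a list of rows, each a list of 7 numbers: the turn, a rotation vector about the tool's x, y, z each as a share of 5 degrees, from -1 to 1, then the shift along the tool's x, y, z each as a share of 30 mm, from -1 to 1, then the opening, from -1 (shut) to 1 (fully open). A call has 1 to 5 rows; each row shifts and turns the commanded pose from where the row before left it, along the tool's axes as they then stand; what a row does not reach is not made up. A row lasts 1/8 s, in which the tool goes at most 62.5 mm and 10.7 degrees, less where a joint would pass 70% of its speed; a pose out of reach is approached as far as the arm can. A call with a number of a shift or a turn outside -1 to 1 is refused whole. A call with a gripper value outside its range is refused whole. The fingers move at their own pace and stop on an object; FORCE is the grip in N (left out, the last holds). Time passes only in rows, so rows that do not move let the fingers close. It gives the time, the measured TCP pose, the force, the opening and the grip force at its end, in the units of the state.
- status.get_obs(): the state, without advancing time (a new reading comes with each control period).
- viewer.get_image(name): name is "side" or "top" or "wrist"; returns a dict with "img" (384x512x3 uint8, red, green, blue), "fovy" (degrees; the focal length in pixels is half the picture's height over the tangent of half this angle, whatever the lens; pixels are square), "cx", "cy" (the principal point, pixels), "distortion" ([k1, k2, p1, p2, k3] as OpenCV has them; the pictures are not rectified), "rvec" (rotation vector, rad) and "tvec" (3), from world to camera coordinates, as OpenCV has them. Camera axes: x right, y down, z forward; pixel columns grow to the right and rows downward; lengths in m; the calibration is good to about 2 mm. A picture is of the moment at which its call begins. There is no depth.
- finish_job(): hands the job in; it is judged then, once.
The state is a dict: "t": time; "q": joint angles; "dq": joint speeds; "effort": joint torques, N m; "tool_pos": TCP position; "tool_rot": TCP orientation; "contact_force": force on the tool from outside, world axes, zero at the start; "wrist_torque": the same for the moment, N m; "opening": finger opening in m; "grip_force": force on a finger pad.
Only numpy, scipy, OpenCV 4.12 (cv2) and the standard library are available. Lean on these libraries where they do the work, as an engineer would, in place of code of your own. Each camera call takes 0.05 s, during which the arm holds its last target. There are 200 camera calls.

## Working session

There is one attempt and no reset: what is moved stays moved. The work goes in short steps, Python scripts to look and compute and a shell command to move; the robot and the scene stay as the last step left them, time stands still between calls to the robot, and variables do not carry over. Pictures are saved under pics/ and viewed, at most 10 in all, crops included, and the job is handed in when it is done.

```bash
mkdir -p pics; ls; cat > h.py <<'E'
import numpy as np,cv2
from station import status,viewer,ctrl
def snap(n,f=None):
    c=viewer.get_image(n)
    if f: cv2.imwrite('pics/'+f,c['img'][:,:,::-1]); np.savez('pics/'+f[:-4]+'.npz',**{k:np.array(v) for k,v in c.items()})
    return c
def cam(c):
    f=192/np.tan(np.radians(float(c['fovy']))/2)
    K=np.array([[f,0,float(c['cx'])],[0,f,float(c['cy'])],[0,0,1]])
    R=cv2.Rodrigues(np.array(c['rvec'],float))[0]; t=np.array(c['tvec'],float).ravel()
    return K,np.array(c['distortion'],float).ravel(),R,t
def ray(c,uv,z):
    K,d,R,t=cam(c)
    p=cv2.undistortPoints(np.array(uv,float).reshape(-1,1,2),K,d).reshape(-1,2)
    D=np.c_[p,np.ones(len(p))]@R; o=-R.T@t
    return o+D*((z-o[2])/D[:,2])[:,None]
def proj(c,P):
    K,d,R,t=cam(c)
    return cv2.projectPoints(np.array(P,float).reshape(-1,3),cv2.Rodrigues(R)[0],t,K,d)[0].reshape(-1,2)
E
python3 - <<'E'
from h import *
a=snap('top','top0.png');b=snap('side','side0.png');
cv2.imwrite('pics/both0.png',cv2.resize(np.hstack([a['img'],b['img']])[:,:,::-1],(800,300),interpolation=cv2.INTER_AREA))
for c in(a,b):
  K,d,R,t=cam(c);print(K[0,0],-R.T@t,R[2],d)
print(status.get_obs(),ctrl.hold_point_z)
E
```

```text
pics
433.6110103095044 [0.36430912 0.0150284  1.13716657] [ 0.18598982 -0.00651191 -0.98253009] [-0.12740139  0.          0.          0.          0.        ]
498.04233831552585 [ 0.25734806 -1.04095158  1.07865354] [ 0.21669664  0.71345128 -0.66635564] [-0.09341848  0.          0.          0.          0.        ]
{'t': 0.1, 'q': array([ 1.13200550e+00,  5.33362522e-02,  1.61417572e+00,  6.05426777e-06,
        1.47598442e+00, -1.18996925e-01]), 'dq': array([-0.00039522,  0.00173476, -0.0041658 ,  0.00154187, -0.00479626,
        0.00084232]), 'effort': array([-7.94864854e-05, -3.94905138e+01, -3.71362209e+01, -1.46992825e-04,
        3.93023685e-03,  1.54799949e-05]), 'tool_pos': array([0.1962352 , 0.59279658, 0.23014643]), 'tool_rot': array([-5.00109617e-01, -3.10099298e+00,  2.87175551e-03]), 'contact_force': array([-0.45895515,  0.14087358,  0.36118994]), 'wrist_torque': array([-0.00323995, -0.03677742,  0.02950661]), 'grip_force': 0.0, 'opening': 0.08571882285902907} 0.0187
```

View pics/top0.png

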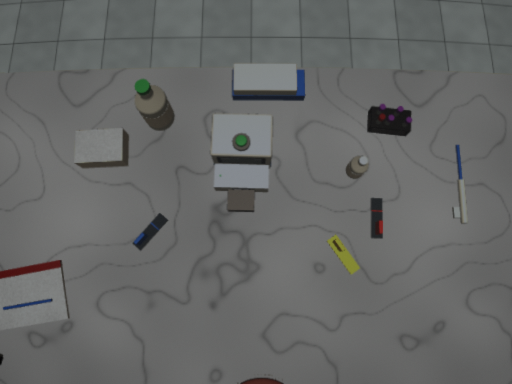

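View pics/side0.png

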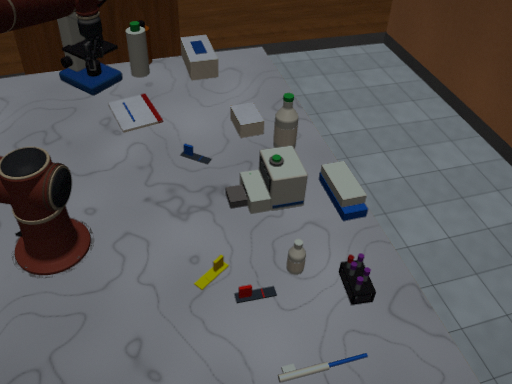

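The top view shows three gauge-shaped things: red at (377,218) with its line near (376,211), yellow at (343,255) and blue at (150,232). There is also a red-dotted vial rack at (390,120). The reader's nose is at (241,178), the lip at (241,200) and the button at (241,142). I choose the one at (377,218), with a dark blade, red tab and red line, and check it in a close crop.

```bash
python3 - <<'E'
from h import *
a=dict(np.load('pics/top0.npz'));b=dict(np.load('pics/side0.npz'))
i=a['img'];j=b['img']
cr=lambda im,x,y,w=400,s=60,h=48:cv2.resize(im[y-h//2:y+h//2,x-s//2:x+s//2],(w,w*h//s),interpolation=cv2.INTER_CUBIC)
top=np.hstack([cr(i,377,218),cr(j,256,292)])
bot=np.hstack([cr(i,241,170,400,90,66),cr(j,265,185,400,90,66)])
cv2.imwrite('pics/crop0.png',cv2.cvtColor(np.vstack([top,bot[:280]]),cv2.COLOR_RGB2BGR))
def m(c,box,f):
    x0,x1,y0,y1=box;im=cv2.cvtColor(c['img'],cv2.COLOR_RGB2HSV)[y0:y1,x0:x1].astype(int)
    M=f(im).astype(np.uint8);n,l,s,ce=cv2.connectedComponentsWithStats(M)
    return [(s[k,4],ce[k]+[x0,y0],cv2.minAreaRect(np.argwhere(l==k)[:,::-1].astype(np.float32)+[np.float32(x0),np.float32(y0)])) for k in range(1,n) if s[k,4]>3]
red=lambda h:((h[...,0]<8)|(h[...,0]>170))&(h[...,1]>130)&(h[...,2]>50)
for nm,c,bx in(('top',a,(360,395,190,245)),('side',b,(230,285,280,305))):
    print(nm,'red');[print(r) for r in m(c,bx,red)]
dark=lambda h:(h[...,2]<75)|((h[...,1]>130))
for r in m(a,(360,395,190,245),dark):
    print('blade',r); bp=cv2.boxPoints(r[2]);print(bp,ray(a,bp,.004).round(4))
green=lambda h:(h[...,0]>45)&(h[...,0]<85)&(h[...,1]>100)
for nm,c,bx in(('top',a,(225,260,125,160)),('side',b,(262,292,148,170))):
    for r in m(c,bx,green):print(nm,'green',r,ray(c,[r[1]],.14))
E
```

```text
top red
(np.int32(15), array([376.66666667, 210.46666667]), ((376.5, 210.5), (9.0, 1.0), -0.0))
(np.int32(62), array([380.12903226, 226.24193548]), ((380.0, 226.5), (13.0, 4.0), 90.0))
side red
(np.int32(143), array([244.86013986, 291.03496503]), ((245.0, 291.0), (12.0, 12.0), 90.0))
(np.int32(19), array([262.47368421, 293.10526316]), ((262.3500061035156, 293.04998779296875), (8.538147926330566, 1.8973664045333862), 71.56504821777344))
blade (np.int32(461), array([376.29934924, 217.90021692]), ((376.5, 217.5), (39.0, 11.0), 90.0))
[[371. 198.]
 [382. 198.]
 [382. 237.]
 [371. 237.]] [[ 0.5672 -0.2959  0.004 ]
 [ 0.5672 -0.326   0.004 ]
 [ 0.4623 -0.3208  0.004 ]
 [ 0.4626 -0.2911  0.004 ]]
top green (np.int32(95), array([240.83157895, 140.09473684]), ((241.0, 140.0), (10.0, 10.0), 90.0)) [[0.6838657  0.04945558 0.14      ]]
side green (np.int32(53), array([276.11320755, 157.79245283]), ((276.0, 158.0), (6.0, 8.0), 90.0)) [[0.68355569 0.0569598  0.14      ]]
```

View pics/crop0.png

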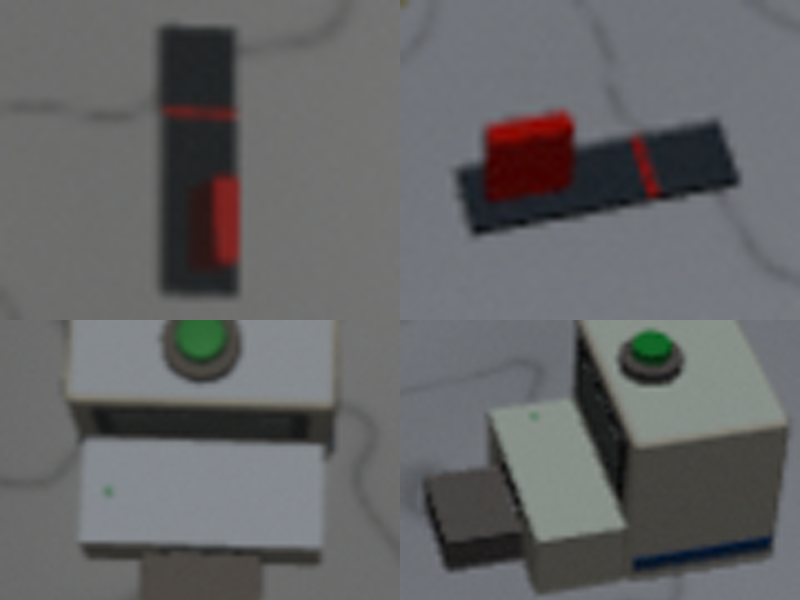

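The crop confirms a dark blade, upright red tab and red line, with the tip towards +x. The reader's nose front-top edge runs about (214,187)-(269,189) in the top view. Next I measure the reader and the gauge's yaw.

```bash
python3 - <<'E'
from h import *
a=dict(np.load('pics/top0.npz'));b=dict(np.load('pics/side0.npz'))
g=cv2.GaussianBlur(cv2.cvtColor(a['img'],cv2.COLOR_RGB2GRAY),(3,3),0).astype(float)
def edge(line,horizontal,scan):  # strongest gradient along scan for each line position
    out=[]
    for k in line:
        v=g[scan[0]:scan[1],k] if horizontal else g[k,scan[0]:scan[1]]
        d=np.abs(np.diff(v));i=d.argmax();s=0
        if 0<i<len(d)-1:
            p,q,r=d[i-1:i+2];s=.5*(p-r)/(p-2*q+r+1e-9)
        p=scan[0]+i+.5+s
        out.append((k,p) if horizontal else (p,k))
    return np.array(out)
def fit(n,P):
    vx,vy,x,y=cv2.fitLine(P.astype(np.float32),cv2.DIST_HUBER,0,.01,.01).ravel();r=(P-[x,y])@[-vy,vx]
    print(n,np.abs(r).max().round(2));return P[np.abs(r)<.6]
for n,ln,h,sc,z in(('nosefront',range(219,264,3),1,(182,191),.051),('noseback',range(225,258,3),1,(161,169),.051),('noseL',range(169,183,2),0,(209,220),.051),('noseR',range(169,184,2),0,(263,275),.051),('lipfront',range(231,250,2),1,(205,218),.03),('lipL',range(195,207,2),0,(222,234),.03),('lipR',range(195,207,2),0,(248,262),.03)):
    P=fit(n,edge(ln,h,sc));W=ray(a,P,z);m=W.mean(0)
    i=1 if h else 0;s=np.polyfit(W[:,i],W[:,1-i],1)[0];print(m.round(4),'slope',s.round(4),P.mean(0).round(1))
print('line',ray(a,[[376.67,210.47]],.004),ray(b,[[262.47,293.1]],.004),'tabtop',ray(a,[[380.13,226.24]],.044))
# button triangulation
Pm=[]
for c,uv in((a,[240.83,140.1]),(b,[276.1,157.8])):
    K,d,R,t=cam(c);p=cv2.undistortPoints(np.array([[uv]]),K,d).ravel();Pm.append((np.c_[R,t],p))
X=cv2.triangulatePoints(Pm[0][0],Pm[1][0],Pm[0][1],Pm[1][1]).ravel();print('button',X[:3]/X[3])
# reagent bottle position, wrist camera pose
w=snap('wrist');K,d,R,t=cam(w);print('wrist cam',-R.T@t,R[2],K[0,0])
E
```

```text
nosefront 0.19
[0.5865 0.0537 0.051 ] slope 0.0292 [240.  187.2]
noseback 0.13
[0.6488 0.0542 0.051 ] slope 0.0279 [240.  163.6]
noseL 0.11
[0.6186 0.1215 0.051 ] slope -0.0101 [213.8 175. ]
noseR 0.24
[ 0.6161 -0.0187  0.051 ] slope -0.0124 [268.2 176. ]
lipfront 0.05
[0.5265 0.0539 0.03  ] slope 0.0021 [240.  211.7]
lipL 0.33
[0.557  0.0886 0.03  ] slope -0.0151 [226.7 200. ]
lipR 0.16
[0.5571 0.017  0.03  ] slope -0.0988 [254.3 200. ]
line [[ 0.53336405 -0.30970313  0.004     ]] [[ 0.5333009 -0.311885   0.004    ]] tabtop [[ 0.48652401 -0.30535999  0.044     ]]
button [0.68111756 0.04929177 0.14665211]
wrist cam [0.13134107 0.613961   0.37302167] [ 0.25802576 -0.08761594 -0.96215703] 298.80085108644954
```

```bash
cat >> h.py <<'E'
from scipy.spatial.transform import Rotation as Ro
def plan(P,yaw):
    """shares to the pose with tool down, tool x = -(cos yaw, sin yaw)"""
    o=status.get_obs();R0=Ro.from_rotvec(o['tool_rot'])
    c,s=np.cos(yaw),np.sin(yaw)
    R1=Ro.from_matrix(np.array([[-c,-s,0],[-s,c,0],[0,0,-1]]).T.T)
    tr=(R0.inv()*R1).as_rotvec()/np.radians(5)
    d=np.array(P)-o['tool_pos']
    print('t',round(o['t'],2),'pos',o['tool_pos'].round(4),'turn',tr.round(2),'shift in final axes',(R1.inv().apply(d)/.03).round(2),'now axes',(R0.inv().apply(d)/.03).round(2),'open',round(o['opening'],4),'grip',round(o['grip_force'],1),'F',np.round(o['contact_force'],1))
E
python3 -c "
from h import *
plan([.487,-.3073,.12],-.048)"
python3 -m jog '[[0,0,-0.8,0,0,0,1],[0,0,-0.8,0,0,0,1],[0,0,-0.8,0,0,0,1],[0,0,-0.74,0,0,0,1]]'
python3 -c "
from h import *
plan([.487,-.3073,.12],-.048)"
```

```text
t 0.15 pos [0.1963 0.5929 0.2303] turn [-0.02 -0.   -3.11] shift in final axes [-11.12 -29.51   3.68] now axes [-18.63 -25.43   3.71] open 0.0855 grip 0.0 F [-0.5  0.   0.7]
t: 0.65
tool_pos: [0.1964, 0.5931, 0.2308]
tool_rot: [-0.069, -3.141, 0.001]
contact_force: [0.1, 0.1, 0.4]
opening: 0.0853
grip_force: 0.0
t 0.65 pos [0.1964 0.5931 0.2308] turn [-0.01 -0.    0.05] shift in final axes [-11.12 -29.51   3.69] now axes [-10.99 -29.56   3.71] open 0.0853 grip 0.0 F [0.1 0.1 0.4]
```

```bash
python3 -m jog '[[0,0,0,-0.8,-1,0,1],[0,0,0,-0.8,-1,0,1],[0,0,0,-0.8,-1,0,1],[0,0,0,-0.8,-1,0,1],[0,0,0,-0.8,-1,0,1]]' >/dev/null
python3 -m jog '[[0,0,0,-0.6,-1,0,1],[0,0,0,-0.6,-1,0,1],[0,0,0,-0.6,-1,0,1],[0,0,0,-0.6,-1,0,1],[0,0,0,-0.6,-1,0,1]]' |sed -n 2p
python3 -m jog '[[0,0,0,-0.2,-1,0,1],[0,0,0,-0.2,-1,0,1],[0,0,0,-0.2,-1,0,1],[0,0,0,-0.2,-1,0,1],[0,0,0,-0.2,-1,0,1]]' |sed -n 2p
python3 -m jog '[[0,0,0,-0.2,-1,0,1],[0,0,0,-0.2,-1,0,1],[0,0,0,-0.2,-1,0,1],[0,0,0,-0.2,-1,0,1],[0,0,0,-0.2,-1,0,1]]' |sed -n 2p
python3 -m jog '[[0,0,0,-0.2,-1,0,1],[0,0,0,-0.2,-1,0,1],[0,0,0,-0.2,-1,0,1],[0,0,0,-0.2,-1,0,1],[0,0,0,-0.2,-1,0,1]]' |sed -n 2p
python3 -m jog '[[0,0,0,-0.2,-1,0,1],[0,0,0,-0.2,-1,0,1],[0,0,0,-0.2,-1,0,1],[0,0,0,-0.2,-1,0,1],[0,0,0,0,0,0,1]]' |sed -n 2p
python3 - <<'E'
from h import *
plan([.487,-.3073,.12],-.048)
w=snap('wrist','w1.png');b=snap('side')
cv2.imwrite('pics/w1.png',np.hstack([w['img'],])[:,:,::-1])
print(proj(w,[[.489,-.3075,.004],[.533,-.31,.004],[.487,-.3073,.044]]))
h=cv2.cvtColor(w['img'],cv2.COLOR_RGB2HSV).astype(int)
M=(((h[...,0]<8)|(h[...,0]>170))&(h[...,1]>130)&(h[...,2]>50)).astype(np.uint8)
n,l,s,c=cv2.connectedComponentsWithStats(M)
for k in range(1,n):
    if s[k,4]>20:print(s[k],c[k],ray(w,[c[k]],.004),ray(w,[c[k]],.044))
E
```

```text
tool_pos: [0.3927, 0.2829, 0.231]
tool_pos: [0.4155, 0.1318, 0.231]
tool_pos: [0.4386, -0.0194, 0.231]
tool_pos: [0.4617, -0.1706, 0.231]
tool_pos: [0.48, -0.292, 0.2307]
t 4.4 pos [ 0.48   -0.292   0.2307] turn [ 0.01 -0.01  0.  ] shift in final axes [-0.26 -0.5   3.69] now axes [-0.26 -0.5   3.69] open 0.085 grip 0.0 F [-0.5  0.5  0.2]
[[249.76675864 169.02868902]
 [249.85722227 202.22558692]
 [248.55445894 174.60934819]]
[244 155   9  34 291] [248.12714777 171.84536082] [[ 0.49252641 -0.30978713  0.004     ]] [[ 0.48378457 -0.30758876  0.044     ]]
[240 201  22   3  52] [250.53846154 202.26923077] [[ 0.53310319 -0.3091177   0.004     ]] [[ 0.51997    -0.30699178  0.044     ]]
```

View pics/w1.png

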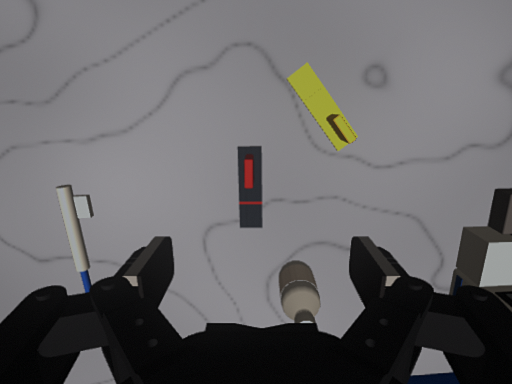

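The gauge is at (250,188) with its tip towards the bottom of the image. Its line at (250,202) casts to (0.533,-0.309), which matches the top view. The bottle is clear at (300,290).

```bash
python3 - <<'E'
from h import *
w=dict(np.load('pics/w1.npz'));im=w['img'][130:240,225:275]
h=cv2.cvtColor(im,cv2.COLOR_RGB2HSV);M=(h[...,2]<90)|(h[...,1]>130)
L=[];Rr=[]
for r in range(25,90):
    x=np.flatnonzero(M[r])
    if len(x)>10:L.append((x[0]+225-.5,r+130));Rr.append((x[-1]+225.5,r+130))
l=ray(w,L,.004);q=ray(w,Rr,.004)
print(np.polyfit(l[:,0],l[:,1],1),np.polyfit(q[:,0],q[:,1],1),((l+q)/2)[[0,-1]])
plan([.487,-.307,.014],-.048)
E
```

```text
[-0.03607882 -0.30501811] [-0.04943225 -0.26851052] [[ 0.47117038 -0.30678173  0.004     ]
 [ 0.55637234 -0.31054731  0.004     ]]
t 4.5 pos [ 0.4801 -0.2903  0.2308] turn [ 0.01 -0.01  0.02] shift in final axes [-0.26 -0.55  7.23] now axes [-0.26 -0.55  7.23] open 0.0857 grip 0.0 F [0.3 0.5 0.2]
```

```bash
python3 -m jog '[[0,0,0,-0.25,-0.58,1,1],[0,0,0,0,0,1,1],[0,0,0,0,0,1,1],[0,0,0,0,0,1,1],[0,0,0,0,0,1,1]]' >/dev/null
python3 -m jog '[[0,0,0,0,0,1,1],[0,0,0,0,0,0.8,1],[0,0,0,0,0,0.2,1],[0,0,0,0,0,0,1],[0,0,0,0,0,0,1]]'
python3 -c "
from h import *
plan([.487,-.3075,.014],-.046);plan([.487,-.3075,.014],-.046)"
```

```text
t: 5.75
tool_pos: [0.4879, -0.3088, 0.0228]
tool_rot: [0.071, 3.139, -0.002]
contact_force: [0.5, -0.5, 0.1]
opening: 0.0857
grip_force: 0.0
t 5.75 pos [ 0.4879 -0.3088  0.0228] turn [-0.02  0.02  0.01] shift in final axes [0.03 0.04 0.29] now axes [0.03 0.04 0.29] open 0.0857 grip 0.0 F [ 0.5 -0.5  0.1]
t 5.75 pos [ 0.4879 -0.3088  0.0228] turn [-0.02  0.02  0.01] shift in final axes [0.03 0.04 0.29] now axes [0.03 0.04 0.29] open 0.0857 grip 0.0 F [ 0.5 -0.5  0.1]
```

```bash
python3 -m jog '[[0,0,0,0,0,0.25,1],[0,0,0,0,0,0,1],[0,0,0,0,0,0,-1],[0,0,0,0,0,0,-1],[0,0,0,0,0,0,-1]]' 40
python3 -m jog '[[0,0,0,0,0,0,-1],[0,0,0,0,0,0,-1],[0,0,0,0,0,0,-1],[0,0,0,0,0,0,-1],[0,0,0,0,0,0,-1]]'
python3 -m jog '[[0,0,0,0,0,-1,-1],[0,0,0,0,0,-1,-1],[0,0,0,0,0,-1,-1],[0,0,0,0,0,0,-1]]'
python3 - <<'E'
from h import *
w=snap('wrist','w2.png');plan([.487,-.3075,.014],-.046)
E
```

```text
t: 6.38
tool_pos: [0.4871, -0.3084, 0.0139]
tool_rot: [0.072, 3.141, -0.0]
contact_force: [0.2, -0.0, -0.2]
opening: 0.0319
grip_force: 0.0
t: 7.0
tool_pos: [0.4871, -0.3085, 0.014]
tool_rot: [0.072, 3.14, -0.0]
contact_force: [0.2, -0.6, 0.6]
opening: 0.0092
grip_force: 40.5
t: 7.5
tool_pos: [0.4885, -0.3096, 0.1065]
tool_rot: [0.072, 3.136, -0.005]
contact_force: [0.5, -0.8, -0.6]
opening: 0.0097
grip_force: 40.4
t 7.55 pos [ 0.4874 -0.3087  0.1043] turn [-0.01  0.02  0.  ] shift in final axes [0.01 0.04 3.01] now axes [0.02 0.04 3.01] open 0.0093 grip 40.4 F [-0.9 -0.4 -1.1]
```

View pics/w2.png

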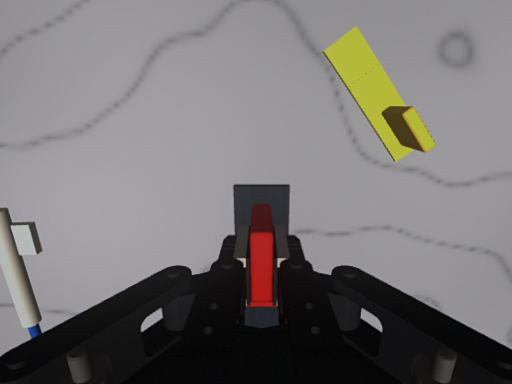

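The tab is held squarely at (262,265) between the pads and the blade is level. I carry the gauge to a pose in front of the slot.

```bash
python3 -m jog '[[0,0,-0.25,0,1,0,-1],[0,0,0,0,1,0,-1],[0,0,0,0,1,0,-1],[0,0,0,0,1,0,-1],[0,0,0,0,1,0,-1]]' >/dev/null
python3 -m jog '[[0,0,0,0,1,0,-1],[0,0,0,0,1,0,-1],[0,0,0,0,1,0,-1],[0,0,0,0,1,0,-1],[0,0,0,0,1,0,-1]]' |sed -n 2p
python3 -m jog '[[0,0,0,0,1,0,-1],[0,0,0,0,1,0,-1],[0,0,0,0,0,0,-1],[0,0,0,0,0,0,-1]]'
python3 - <<'E'
from h import *
plan([.480,.0545,.08],-.024)
a=snap('top','t3.png');b=snap('side','s3.png')
cr=lambda im,x,y,w=400,s=120,h=120:cv2.resize(im[y-h//2:y+h//2,x-s//2:x+s//2],(w,w*h//s),interpolation=cv2.INTER_CUBIC)
cv2.imwrite('pics/c3.png',np.hstack([cr(a['img'],245,205),cr(b['img'],250,190)])[:,:,::-1])
E
```

```text
tool_pos: [0.4932, -0.0072, 0.1012]
t: 9.3
tool_pos: [0.4954, 0.0512, 0.1023]
tool_rot: [-0.037, -3.139, 0.001]
contact_force: [0.3, -1.5, -0.3]
opening: 0.0095
grip_force: 40.3
t 9.3 pos [0.4954 0.0512 0.1023] turn [-0.   -0.03  0.  ] shift in final axes [0.52 0.1  0.74] now axes [0.51 0.1  0.75] open 0.0095 grip 40.3 F [ 0.3 -1.5 -0.3]
```

View pics/c3.png

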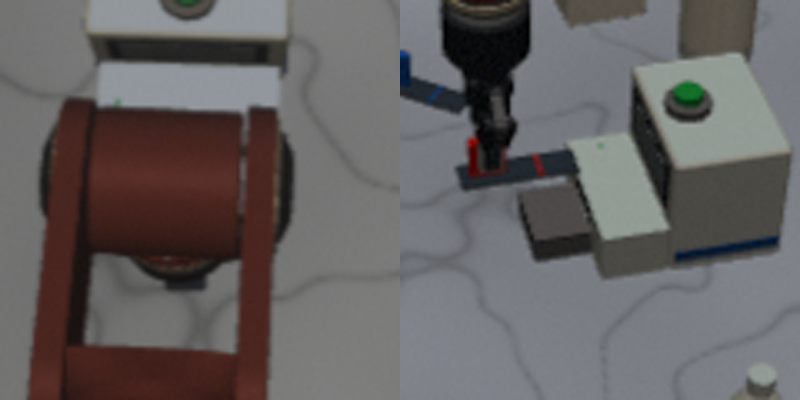

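The side crop shows the gauge held level with its line at crop (538,163), the lip front at (520,195)-(532,228), and the nose front-top edge (568,143)-(600,242). I check these against the predictions.

```bash
python3 - <<'E'
from h import *
b=dict(np.load('pics/s3.npz'));y=-.024
S=np.array([.5865,.052,0]);ex=np.array([np.cos(y),np.sin(y),0]);ey=np.array([-ex[1],ex[0],0]);ez=np.array([0,0,1])
P=lambda u,v,w:S+u*ex+v*ey+w*ez
pts=dict(noseFT_far=P(0,.07,.051),noseFT_near=P(0,-.07,.051),nearbot=P(0,-.07,0),backTnear=P(.062,-.07,.051),bodyTfn=P(.062,-.075,.13),bodyTff=P(.062,.075,.13),lipFn=P(-.055,-.035,.03),lipFf=P(-.055,.035,.03),btn=P(.095,0,.147))
for k,v in pts.items():print(k,((proj(b,v)[0]-[190,130])*400/120+[400,0]).round(0))
h=cv2.cvtColor(b['img'],cv2.COLOR_RGB2HSV).astype(int)
M=(((h[...,0]<8)|(h[...,0]>170))&(h[...,1]>130)&(h[...,2]>50)).astype(np.uint8);M[:,:222]=0;M[:,245:]=0;M[:165]=0;M[192:]=0
n,l,s,c=cv2.connectedComponentsWithStats(M)
o=np.array([.4954,.0512,.1023]);ln=o+.046*ex+[0,0,-.0883+.004]
for k in range(1,n):
  if s[k,4]>5:print(s[k,4],c[k],ray(b,[c[k]],ln[2]))
print('pred line',ln,proj(b,ln))
E
```

```text
noseFT_far [565. 139.]
noseFT_near [602. 238.]
nearbot [601. 278.]
backTnear [669. 227.]
bodyTfn [676. 165.]
bodyTff [629.  62.]
lipFn [534. 238.]
lipFf [517. 188.]
btn [688.  92.]
11 [231.09090909 179.54545455] [[0.56225781 0.12849073 0.018     ]]
pred line [0.54138675 0.05009611 0.018     ] [[230.88409851 196.77376759]]
```

```bash
python3 - <<'E'
from h import *
b=dict(np.load('pics/s3.npz'))
print(ray(b,[[231.09,179.55]],.0923),'expect .5414,.0501')
im=b['img'][150:215,215:285];cv2.imwrite('pics/c3b.png',cv2.resize(im,(770,715*1),interpolation=cv2.INTER_CUBIC)[:590,:,::-1])
plan([.480,.0545,.055],-.024)
E
```

```text
[[0.54089072 0.04655059 0.0923    ]] expect .5414,.0501
t 9.4 pos [0.4959 0.0508 0.103 ] turn [-0.   -0.02 -0.01] shift in final axes [0.53 0.11 1.6 ] now axes [0.53 0.11 1.6 ] open 0.0095 grip 40.3 F [ 0.4  0.  -1.2]
```

View pics/c3b.png

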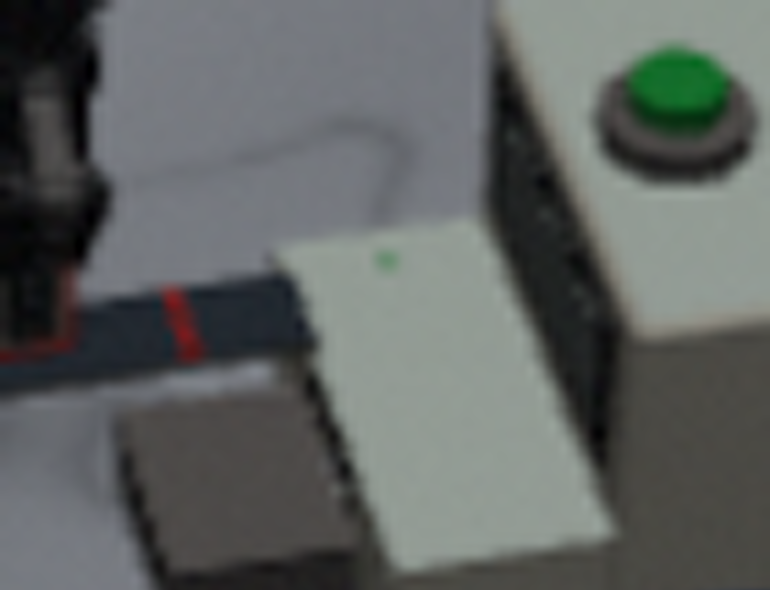

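The lip front corners are at (225,188) and (231,202), about 1 px from my prediction. The gauge's line shows the same small side-camera bias, so the relative alignment is good to about 1 mm. I back up and lower to slot height.

```bash
python3 -m jog '[[0,0,0,0.53,0.14,0,-1],[0,0,0,0,0,0.8,-1],[0,0,0,0,0,0.7,-1],[0,0,0,0,0,0.2,-1],[0,0,0,0,0,0,-1]]'
python3 -c "
from h import *
plan([.480,.055,.0465],-.024)"
```

```text
t: 10.02
tool_pos: [0.4804, 0.0556, 0.0527]
tool_rot: [-0.039, -3.141, 0.0]
contact_force: [-0.2, -0.6, -1.0]
opening: 0.0094
grip_force: 40.3
t 10.03 pos [0.4804 0.0556 0.0527] turn [-0.   -0.01 -0.01] shift in final axes [ 0.01 -0.02  0.21] now axes [ 0.01 -0.02  0.21] open 0.0094 grip 40.3 F [-0.2 -0.6 -1. ]
```

```bash
for i in 1; do python3 -m jog '[[0,0,0,0,-0.02,0.18,-1],[0,0,0,0,0,0,-1]]'|sed -n '2p;4p'
python3 -m jog '[[0,0,0,0,0,0.04,-1],[0,0,0,0,0,0,-1]]'|sed -n '2p;4p'
python3 -m jog '[[0,0,0,0,0,0.04,-1],[0,0,0,0,0,0,-1]]'|sed -n '2p;4p'
python3 -m jog '[[0,0,0,0,0,0.04,-1],[0,0,0,0,0,0,-1]]'|sed -n '2p;4p'; done
```

```text
tool_pos: [0.4807, 0.0554, 0.0476]
contact_force: [-0.3, 0.3, -0.9]
tool_pos: [0.4806, 0.0555, 0.0463]
contact_force: [-0.2, 0.3, -0.7]
tool_pos: [0.4804, 0.0555, 0.0449]
contact_force: [-0.3, -0.7, -0.2]
tool_pos: [0.4806, 0.0555, 0.0439]
contact_force: [-0.1, 0.0, 0.2]
```

Contact comes just where predicted (z≈0.044). I raise about 1.5 mm and slide in.

```bash
python3 -m jog '[[0,0,0,0,0,-0.06,-1],[0,0,0,-0.4,0,0,-1],[0,0,0,-0.3,0,0,-1],[0,0,0,0,0,0,-1]]'|sed -n '2p;4p'
python3 -m jog '[[0,0,0,-0.2,0,0,-1],[0,0,0,-0.2,0,0,-1],[0,0,0,0,0,0,-1]]'|sed -n '2p;4p'
```

```text
tool_pos: [0.5025, 0.0549, 0.0458]
contact_force: [-0.3, -0.3, -0.3]
tool_pos: [0.5139, 0.0547, 0.0457]
contact_force: [-0.7, -0.7, 0.1]
```

```bash
python3 -m jog '[[0,0,0,-0.3,0,0,-1],[0,0,0,-0.3,0,0,-1],[0,0,0,-0.2,0,0,-1],[0,0,0,0,0,0,-1],[0,0,0,0,0,0,-1]]'|sed -n '2p;4p'
python3 - <<'E'
from h import *
plan([.5405,.0536,.044],-.024)
b=snap('side','s4.png');im=b['img'][150:215,215:285];cv2.imwrite('pics/c4.png',cv2.resize(im,(770,715),interpolation=cv2.INTER_CUBIC)[:590,:,::-1])
E
```

```text
tool_pos: [0.5373, 0.0541, 0.0455]
contact_force: [0.6, 0.3, -0.6]
t 12.53 pos [0.5373 0.0541 0.0455] turn [-0. -0.  0.] shift in final axes [-0.11 -0.02  0.05] now axes [-0.11 -0.02  0.05] open 0.0096 grip 40.4 F [ 0.6  0.3 -0.6]
```

View pics/c4.png

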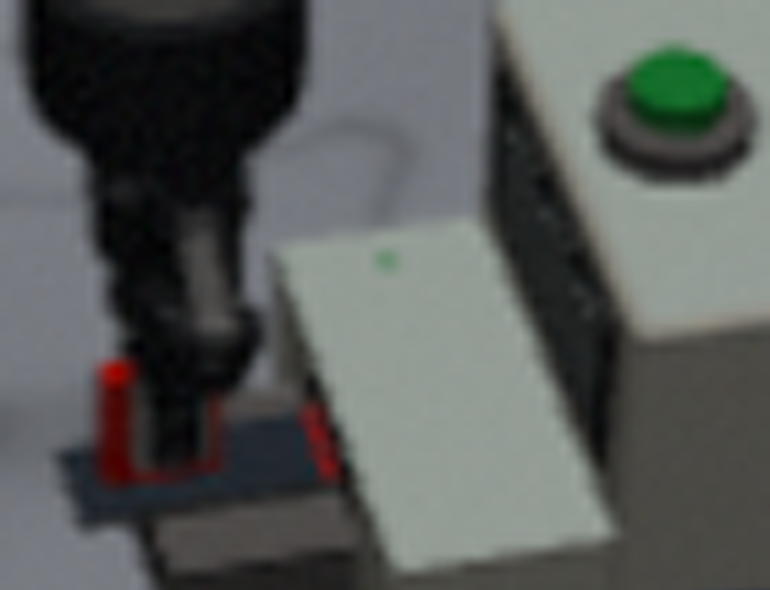

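The line is at (322,443) in the crop, fully visible just in front of the face, so about 3 mm remain. I finish the slide, lower and release.

```bash
python3 -m jog '[[0,0,0,-0.1,0,0,-1],[0,0,0,0,0,0,-1],[0,0,0,0,0,0.05,-1],[0,0,0,0,0,0,-1]]'|sed -n '2p;4p'
python3 -m jog '[[0,0,0,0,0,0,0],[0,0,0,0,0,0,0],[0,0,0,0,0,0,0.2],[0,0,0,0,0,0,0.2],[0,0,0,0,0,0,0.2]]'
python3 -m jog '[[0,0,0,0,0,-0.5,0.2],[0,0,0,0,0,-1,0.2],[0,0,0,0,0,-1,0.2],[0,0,0,0,0,-1,0.2],[0,0,0,0,0,-1,0.2]]'|sed -n '2p;4p'
python3 - <<'E'
from h import *
b=snap('side','s5.png');im=b['img'][150:215,215:285];cv2.imwrite('pics/c5.png',cv2.resize(im,(770,715),interpolation=cv2.INTER_CUBIC)[:590,:,::-1])
plan([.6815,.0495,.21],-.024)
E
```

```text
tool_pos: [0.5403, 0.0541, 0.044]
contact_force: [-0.1, -0.2, -0.9]
t: 13.7
tool_pos: [0.5405, 0.0541, 0.0441]
tool_rot: [0.038, 3.141, -0.0]
contact_force: [-0.3, 0.7, -0.2]
opening: 0.0515
grip_force: 0.0
tool_pos: [0.5407, 0.0541, 0.1815]
contact_force: [0.4, 0.2, 0.5]
t 14.38 pos [0.5432 0.054  0.1865] turn [-0.    0.11  0.  ] shift in final axes [-4.61 -0.04 -0.78] now axes [-4.62 -0.04 -0.74] open 0.0513 grip 0.0 F [ 1.7 -0.2  3.2]
```

View pics/c5.png

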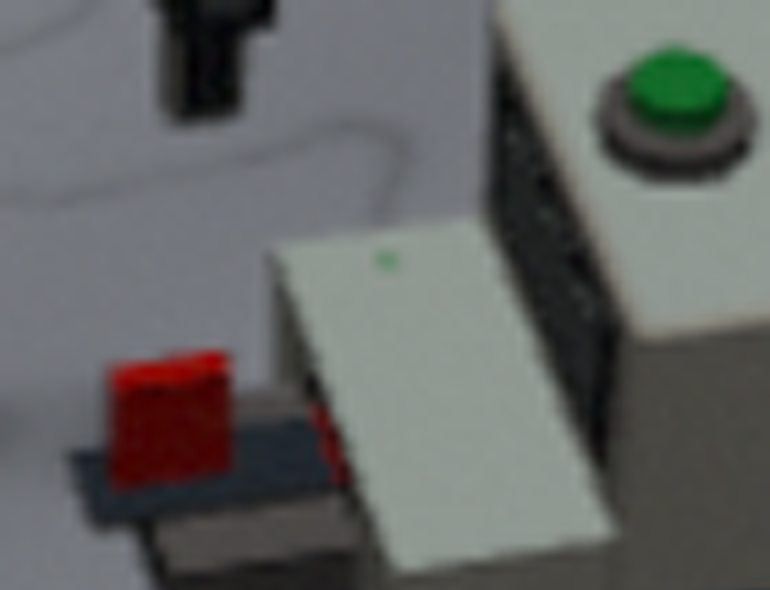

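The gauge stands alone and flat in the slot, with about half of the line visible at the face (335,450). Next I shut the fingers, move over the button and press.

```bash
python3 -m jog '[[0,0,0,0,0,-1,-1],[0,0,0,-0.9,0,0,-1],[0,0,0,-0.9,0,0,-1],[0,0,0,-0.9,0,0,-1],[0,0,0,-1,0,0,-1]]'|sed -n '2p;4p'
python3 -m jog '[[0,0,0,-0.95,-0.04,0,-1],[0,0,0,0,0,0,-1],[0,0,0,0,0,0,-1],[0,0,0,0,0,0,-1]]'|sed -n '2p;4,5p'
python3 - <<'E'
from h import *
plan([.6815,.0495,.155],-.024)
b=snap('side','s6.png');im=b['img'][115:180,240:310];cv2.imwrite('pics/c6.png',cv2.resize(im,(630,585),interpolation=cv2.INTER_CUBIC)[:,:,::-1])
E
```

```text
tool_pos: [0.6523, 0.0514, 0.2098]
contact_force: [0.8, 0.1, 0.5]
tool_pos: [0.6792, 0.0497, 0.2094]
contact_force: [0.2, 0.4, -0.4]
opening: 0.0001
t 15.5 pos [0.6792 0.0497 0.2094] turn [ 0. -0.  0.] shift in final axes [-0.08 -0.    1.81] now axes [-0.08 -0.    1.81] open 0.0001 grip 0.0 F [ 0.2  0.4 -0.4]
```

```bash
python3 -m jog '[[0,0,0,-0.08,0,0.9,-1],[0,0,0,0,0,0.8,-1],[0,0,0,0,0,0,-1],[0,0,0,0,0,0,-1]]'|sed -n '2p;4p'
python3 -m jog '[[0,0,0,0,0,0.1,-1],[0,0,0,0,0,0,-1]]'|sed -n '2p;4p'
python3 -m jog '[[0,0,0,0,0,0.1,-1],[0,0,0,0,0,0,-1]]'|sed -n '2p;4p'
python3 -m jog '[[0,0,0,0,0,0.1,-1],[0,0,0,0,0,0,-1]]'|sed -n '2p;4p'
```

```text
tool_pos: [0.6826, 0.0495, 0.1594]
contact_force: [-0.6, 0.1, 1.2]
tool_pos: [0.6826, 0.0495, 0.1559]
contact_force: [0.1, 0.1, 0.3]
tool_pos: [0.6823, 0.0494, 0.1521]
contact_force: [0.5, -0.3, 1.6]
tool_pos: [0.6825, 0.0495, 0.1494]
contact_force: [-0.1, 0.7, 2.0]
```

```bash
python3 -m jog '[[0,0,0,0,0,0.1,-1],[0,0,0,0,0,0,-1]]'|sed -n '2p;4p'
python3 -m jog '[[0,0,0,0,0,0.07,-1],[0,0,0,0,0,0,-1]]'|sed -n '2p;4p'
python3 -m jog '[[0,0,0,0,0,0.07,-1],[0,0,0,0,0,0,-1]]'|sed -n '2p;4p'
```

```text
tool_pos: [0.6826, 0.0494, 0.1464]
contact_force: [0.4, 0.0, 4.0]
tool_pos: [0.6826, 0.0495, 0.146]
contact_force: [-3.3, -0.7, 9.3]
tool_pos: [0.6827, 0.0495, 0.1458]
contact_force: [-7.6, 0.5, 14.4]
```

The force ramps to 4 N and then stiffens at z=0.146, which means fully pressed with about 6 mm of travel. I lift clear and check.

```bash
python3 -m jog '[[0,0,0,0,0,-0.5,-1],[0,0,0,0,0,-1,-1],[0,0,0,0,0,-1,-1],[0,0,0,0,-1,-0.5,-1],[0,0,0,0,-1,0,-1]]'|sed -n '2p;4p'
python3 -m jog '[[0,0,0,0,-1,0,-1],[0,0,0,0,-1,0,-1],[0,0,0,0,-1,0,-1],[0,0,0,0,-1,0,-1],[0,0,0,0,-1,0,-1]]'|sed -n '2p;4p'
python3 -m jog '[[0,0,0,0,0,0,-1],[0,0,0,0,0,0,-1],[0,0,0,0,0,0,-1]]'|sed -n '2p;4p'
python3 - <<'E'
from h import *
a=snap('top','t7.png');b=snap('side','s7.png')
x=cv2.resize(a['img'][130:220,196:286],(400,400),interpolation=cv2.INTER_CUBIC);y=cv2.resize(b['img'][145:215,220:290],(400,400),interpolation=cv2.INTER_CUBIC)
cv2.imwrite('pics/c7.png',np.hstack([x,y])[:,:,::-1])
h=cv2.cvtColor(a['img'],cv2.COLOR_RGB2HSV).astype(int)
M=(((h[...,0]<8)|(h[...,0]>170))&(h[...,1]>130)&(h[...,2]>50)).astype(np.uint8);M[:180]=0;M[240:]=0;M[:,:220]=0;M[:,265:]=0
n,l,s,c=cv2.connectedComponentsWithStats(M)
for k in range(1,n):print(s[k],c[k],'line z',ray(a,[c[k]],.034),'tabtop z',ray(a,[c[k]],.074))
print(status.get_obs()['t'])
E
```

```text
tool_pos: [0.6815, -0.0109, 0.2336]
contact_force: [-0.4, 0.8, 0.2]
tool_pos: [0.6768, -0.1613, 0.2309]
contact_force: [0.5, -0.6, -0.6]
tool_pos: [0.6773, -0.1594, 0.2316]
contact_force: [0.1, 0.0, -0.0]
[238 198   5  14  60] [239.73333333 204.1       ] line z [[0.5456257  0.05463272 0.034     ]] tabtop z [[0.5390513 0.0531967 0.074    ]]
19.275
```

View pics/c7.png

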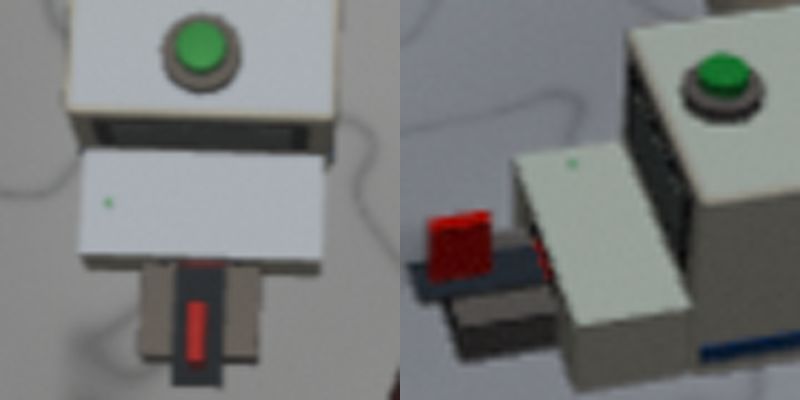

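The top crop shows the blade centred on the lip with the line at the slot mouth (205,265). The tab centre casts to x=0.539 against 0.5395 wanted. The button is up and the arm is clear, so I hand in.

```bash
python3 -c "
from station import finish_job
print(finish_job())"
```

```text
the job is handed in; nothing more can be done
None
```

The job is handed in, with no verdict returned: the red gauge lies flat and released in the slot, its line within about 1 mm of the front face; the green button was pressed through its full travel (about 6 mm) and is up again, and the arm stands clear, never having been sent near the blue gauge or the bottle.

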